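# Make up two balance-check kits

## Robot

A 7-joint arm with a two-finger parallel gripper is mounted at the origin on a cart in front of the work surface, level with it; the furniture and walls round the work are solid. World frame = base frame: x ahead of the robot, y to its left, z up, the work surface at z = 0. Lengths are in m, angles in rad, forces in N, time in s.
With the tool pointing down it reaches from about 0.425 to 1.025 m from the base axis. Payload 9.4 kg.
Tool frame: the origin (TCP) lies on the front face of the gripper's body, between the roots of the fingers; the fingertips stand 73 mm ahead of it and the grasp point (between the pads) lies 54 mm ahead of it; z points along the fingers, y is the line along which they close (so a half turn about z gives the same grasp; the last joint's range is limited). The gripper opens to 85 mm and grips with 20 to 120 N. Pads are 22 mm wide; open, the fingers measure 114 mm over their backs; the gripper's body (76 mm by 85 mm) begins 54 mm behind the grasp point. The pads swing forward as they close: fully open they stand 13 mm farther back than shut.
Start: joints at [1.229, 0.599, -0.003, 1.599, 0.002, 0.943, -0.08], TCP at [0.19, -0.7, 0.304] pointing down, gripper open.
Joint ranges: [-2.57, 2.57], [-0.35, 1.97], [-1.29, 1.29], [0.11, 2.56], [-1.05, 4.19], [0.11, 1.86], [-2.63, 2.63]. Speed limits (rad/s): [2.22, 2.22, 3.01, 3.01, 3.14, 3.14, 3.14].

## Interface

Orientations are given as a 3x3 rotation matrix whose columns are the frame's x, y, z axes.
In Python, from rig import robot, cams, models gives the robot as it stands.
- The arm moves only by the shell command python3 -m handwheel 'ROWS' [FORCE]. ROWS is text: rows parted by semicolons, each of 7 numbers parted by spaces: the opening, from 0 (shut) to 1 (fully open), then the shift along the world's x, y, z in mm, then the turn, a rotation vector about the world's x, y, z in degrees. A call has 1 to 5 rows; each row shifts and turns the commanded pose from where the row before left it; what a row does not reach is not made up. A row lasts 1/12 s, in which the tool goes at most 41.7 mm and 7.16 degrees, less where a joint would pass 70% of its speed; a pose out of reach is approached as far as the arm can. A call is refused whole if a number of a shift passes 41.7 or a number of a turn 7.16, either way. A call with a gripper value outside its range is refused whole. The fingers move at their own pace and stop on an object; FORCE is the grip in N (left out, the last holds). Time passes only in rows, so rows that do not move let the fingers close. It gives the time, the measured TCP pose, the force, the opening and the grip force at its end, in the units of the state.
- robot.sense(): the state, without advancing time (a new reading comes with each control period).
- cams.snapshot(name): name is "scene" or "top"; returns a dict with "color" (384x512x3 uint8, red, green, blue), "fx", "fy", "cx", "cy" (pixels), "D" ([k1, k2, p1, p2, k3] as OpenCV has them; the pictures are not rectified), "position" and "orientation" of the camera in the world. Camera axes: x right, y down, z forward; pixel columns grow to the right and rows downward; lengths in m; the calibration is good to about 2 mm. A picture is of the moment at which its call begins. There is no depth.
- robot.finish_job(): hands the job in; it is judged then, once.
Trained networks look in a picture, given as the dict that the camera call returned (one of the last four; its "shot" number tells which), for a name from the list of things; names that differ only in an ending like _2 or _b are one class to them, and where a whole thing is asked for, a point or a joint stands for the part that bears it (a point fixed in the world has none). Each returns a list of dicts, best first, with "score" (0 to 1); they miss things now and then, are a little off and sometimes report something else, mostly with a low value. They report only what shows in the picture. A call takes as long as a camera call.
- models.spot_in(picture, query): "position" ([column, row] in pixels, amid what is visible of it).
The state is a dict: "clock": time; "joint_positions": joint angles; "joint_velocities": joint speeds; "tau": joint torques, N m; "ee_pos": TCP position; "orientation": TCP orientation; "contact_force": force on the tool from outside, world axes, zero at the start; "moment": the same for the moment, N m; "finger_gap": finger opening in m; "gripper_force": force on a finger pad.
Only numpy, scipy, OpenCV 4.12 (cv2) and the standard library are available. Lean on these libraries where they do the work, as an engineer would, in place of code of your own. Each camera call takes 0.05 s, during which the arm holds its last target. There are 200 camera calls.

## Task

Make up the two balance-check kits from the stock on the black mat. The blue tray gets the largest of the three weights there, the blue-capped vial and the black-capped vial; the yellow tray gets the middle-sized weight and the red-capped vial. Stand everything upright, one to a compartment, with the weights on the red felt of their trays and the vials in the bare compartments; set things down gently without dropping them, and leave the smallest weight and the rubber stopper where they are.

Things in the scene. Friction and masses are not known exactly. Their poses are not given: they have to be found in the camera images.
- blue_tray: blue plastic kit tray, fixed to the bench, 186 x 66 mm, three square compartments in a row along its own x, each 54 x 54 mm inside; outer walls and dividers 6 mm thick, 14 mm high, floor 3 mm above the tray's underside. Origin at the centre of its underside. Compartment centres lie at y = 0 and x = -60, 0 and +60 mm; the one at +x has dark red felt on its floor (no added thickness), the others are bare blue plastic.
- yellow_tray: yellow plastic kit tray, fixed to the bench, 126 x 66 mm, two square compartments in a row along its own x, each 54 x 54 mm inside; outer walls and dividers 6 mm thick, 14 mm high, floor 3 mm above the tray's underside. Origin at the centre of its underside. Compartment centres lie at y = 0 and x = -30 and +30 mm; the one at +x has dark red felt on its floor (no added thickness), the other is bare yellow plastic.
- large_weight: polished light-grey metal calibration weight, a cylinder with a neck and a knob on top, standing upright on the 2 mm thick black mat; 30 mm diameter, 52 mm high, about 200 g; the largest of the three weights. Origin at the centre of its underside, z up its axis.
- middle_weight: polished light-grey metal calibration weight, a cylinder with a neck and a knob on top, standing upright on the 2 mm thick black mat; 24 mm diameter, 42 mm high, about 100 g; the middle-sized of the three weights. Origin at the centre of its underside, z up its axis.
- small_weight: polished light-grey metal calibration weight, a cylinder with a neck and a knob on top, standing upright on the 2 mm thick black mat; 18 mm diameter, 34 mm high, about 50 g; the smallest of the three weights. Origin at the centre of its underside, z up its axis. It stays where it is.
- blue_vial: glass sample vial with a blue screw cap, standing upright on the 2 mm thick black mat; 25 mm body diameter, cap 21 mm, 54 mm high, about 22 g. Origin at the centre of its underside, z up its axis; grasp it across the body.
- black_vial: glass sample vial with a black screw cap, standing upright on the 2 mm thick black mat; 25 mm body diameter, cap 21 mm, 54 mm high, about 22 g. Origin at the centre of its underside, z up its axis; grasp it across the body.
- red_vial: glass sample vial with a red screw cap, standing upright on the 2 mm thick black mat; 25 mm body diameter, cap 21 mm, 54 mm high, about 22 g. Origin at the centre of its underside, z up its axis; grasp it across the body.
- stopper: orange-brown tapered rubber stopper, up to 31 mm diameter, 25 mm high, standing among the stock; it stays where it is. Origin at the centre of its underside.

How it is judged:
By the outcome, as a careful person would: the job done as asked, in the order asked, and still so for the second after the job is handed in, with the robot touching nothing.
It also fails if it takes over 125 s, if anything falls off the work surface, if the arm or the gripper's body presses on something with over 40 N, if the wrist force passes 120 N, or if a joint passes its speed limit or range.

## Working session

There is one attempt and no reset: what is moved stays moved. The work goes in short steps, Python scripts to look and compute and a shell command to move; the robot and the scene stay as the last step left them, time stands still between calls to the robot, and variables do not carry over. Pictures are saved under pics/ and viewed, at most 15 in all, crops included, and the job is handed in when it is done.

```bash
mkdir -p pics; cat > h.py <<'E'
import numpy as np, cv2
from rig import robot, cams, models
def ray(s,px):
    K=np.array([[s['fx'],0,s['cx']],[0,s['fy'],s['cy']],[0,0,1]])
    p=cv2.undistortPoints(np.array([[px]],float),K,np.array(s['D'],float))[0,0]
    return np.array(s['position']),np.array(s['orientation'])@np.array([p[0],p[1],1])
def at(s,px,z):
    o,d=ray(s,px); return o+d*(z-o[2])/d[2]
def px(s,P):
    R=np.array(s['orientation']);t=-R.T@np.array(s['position'])
    K=np.array([[s['fx'],0,s['cx']],[0,s['fy'],s['cy']],[0,0,1]])
    return cv2.projectPoints(np.array(P,float).reshape(-1,3),cv2.Rodrigues(R.T)[0],t,K,np.array(s['D'],float))[0].reshape(-1,2)
def save(s,n,crop=None,k=1):
    im=s['color'][:,:,::-1]
    if crop: im=im[crop[1]:crop[3],crop[0]:crop[2]]
    cv2.imwrite('pics/'+n,cv2.resize(im,None,fx=k,fy=k,interpolation=cv2.INTER_CUBIC))
N=['blue_tray','yellow_tray','large_weight','middle_weight','small_weight','blue_vial','black_vial','red_vial','stopper']
E
python3 - <<'E'
from h import *
for c in ['top','scene']:
    s=cams.snapshot(c); save(s,c+'0.png',None,1.5)
    np.save(c+'0.npy',s,allow_pickle=True)
    print(c,np.round(s['position'],3),np.round(s['orientation'],2).tolist(),s['fx'])
    for n in N:
        print(n,[(round(r['score'],2),np.round(r['position'],1).tolist(),np.round(at(s,r['position'],.025),3)[:2].tolist()) for r in models.spot_in(s,n)[:3]])
st=robot.sense();print(st['clock'],st['ee_pos'],np.round(st['orientation'],3).tolist(),st['finger_gap'])
E
```

```text
top [ 0.265 -0.051  1.364] [[0.0, -0.99, 0.16], [-1.0, -0.01, -0.01], [0.01, -0.16, -0.99]] 473.1976433992857
blue_tray [(0.77, [204.6, 179.3], [0.513, 0.072])]
yellow_tray [(0.82, [151.1, 187.8], [0.487, 0.225])]
large_weight [(0.4, [288.8, 213.8], [0.414, -0.17])]
middle_weight []
small_weight [(0.45, [344.8, 206.3], [0.437, -0.33])]
blue_vial [(0.49, [259.5, 209.5], [0.426, -0.086])]
black_vial []
red_vial [(0.61, [283.7, 180.7], [0.51, -0.156]), (0.46, [314.4, 213.2], [0.417, -0.243])]
stopper [(0.68, [316.1, 213.4], [0.416, -0.248])]
scene [-0.48  -0.569  0.504] [[0.46, -0.34, 0.82], [-0.89, -0.18, 0.43], [-0.0, -0.92, -0.39]] 458.6246005722841
blue_tray [(0.73, [215.3, 197.8], [0.456, 0.025])]
yellow_tray [(0.64, [158.6, 190.5], [0.428, 0.189])]
large_weight [(0.57, [264.8, 199.3], [0.506, -0.095])]
middle_weight [(0.58, [277.4, 222.1], [0.4, -0.179])]
small_weight [(0.6, [347.5, 234.3], [0.416, -0.343])]
blue_vial [(0.47, [251.1, 211.6], [0.423, -0.098])]
black_vial [(0.73, [323.1, 205.6], [0.538, -0.243])]
red_vial [(0.63, [345.8, 235.6], [0.408, -0.341]), (0.58, [288.2, 200.0], [0.53, -0.151])]
stopper [(0.68, [307.2, 229.6], [0.396, -0.255])]
1.0 [ 0.1897529  -0.69970123  0.3038514 ] [[0.965, 0.262, -0.0], [0.262, -0.965, 0.0], [-0.0, -0.0, -1.0]] 0.0853312252669402
```

```bash
python3 - <<'E'
from h import *
s=np.load('top0.npy',allow_pickle=True).item(); save(s,'t1.png',(120,130,380,260),3)
s=np.load('scene0.npy',allow_pickle=True).item(); save(s,'s1.png',(120,150,380,270),3)
E
```

```text
(no output)
```

View pics/t1.png

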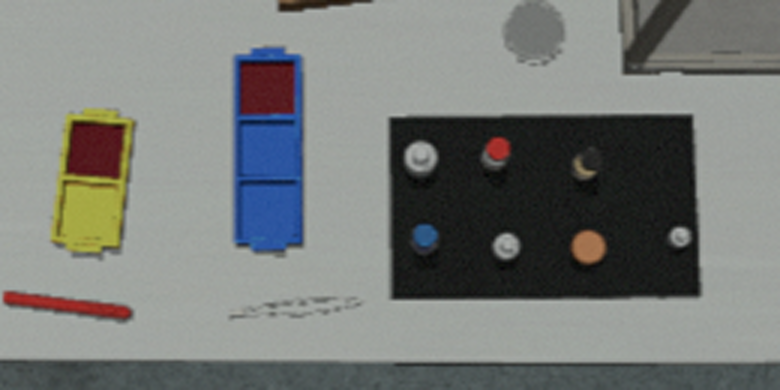

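View pics/s1.png

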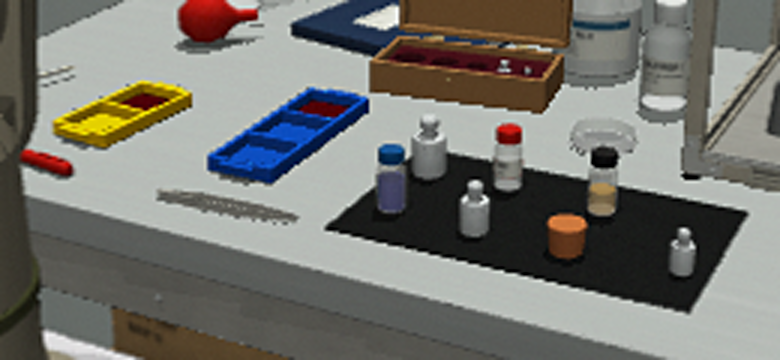

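View pics/scene0.png

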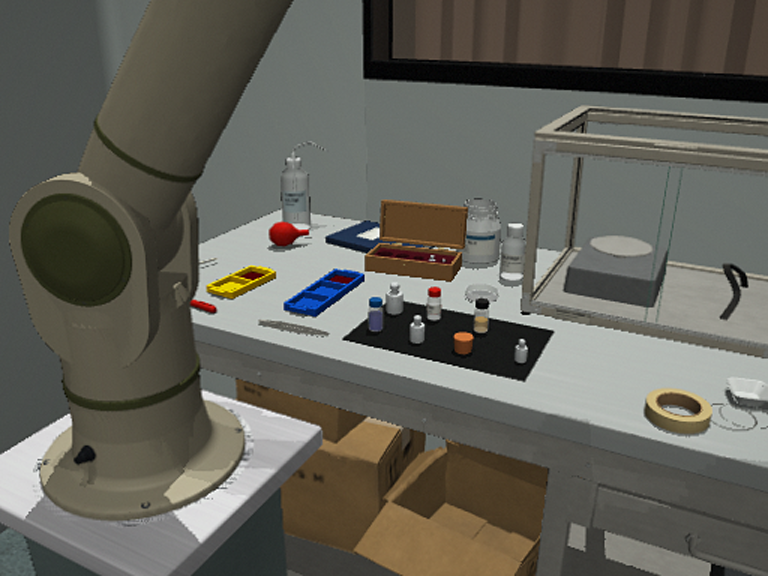

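The top crop shows the mat with, back row, the large weight (421,155), red (498,149) and black (590,159) caps. The front row has blue cap (425,236), middle weight (508,243), stopper (589,246) and small weight (681,236). Felt is at the far end of both trays: blue (268,88), yellow (98,150). The scene view agrees, with a glass case behind the mat to the right.

```bash
python3 - <<'E'
from h import *
s=np.load('top0.npy',allow_pickle=True).item()
S=np.load('scene0.npy',allow_pickle=True).item()
f=lambda u,v,c:((u+.5)/3-.5+c[0],(v+.5)/3-.5+c[1])
ct=(120,130);cs=(120,150)
T={'large':((421,153),.052,(429,120)),'middle':((508,241),.042,(475,187)),'small':((681,235),.034,(684,234)),'red':((498,149),.056,(509,128)),'black':((591,159),.056,(604,151)),'blue':((425,235),.056,(391,149))}
# two-view triangulation
for n,(u,z,w) in T.items():
    p=at(s,f(*u,ct),z)
    o1,d1=ray(s,f(*u,ct));o2,d2=ray(S,f(*w,cs))
    A=np.stack([d1,-d2],1);k=np.linalg.lstsq(A,o2-o1,rcond=None)[0]
    print(n,p[:2].round(4),'tri',((o1+d1*k[0]+o2+d2*k[1])/2).round(4), 'gap',np.linalg.norm(A@k-o2+o1).round(4))
hsv=cv2.cvtColor(s['color'],cv2.COLOR_RGB2HSV)
m={'felt':((170,100,50),(180,255,140)),'blue':((105,120,60),(120,255,255)),'yel':((22,100,80),(35,255,255)),'redcap':((0,150,140),(6,255,255)),'redcap2':((174,150,140),(180,255,255))}
for n,(a,b) in m.items():
    M=cv2.inRange(hsv,a,b); k,l,stt,c=cv2.connectedComponentsWithStats(M)
    for i in range(1,k):
        if stt[i,4]>20 and 120<c[i][0]<380 and c[i][1]<260:
            pts=np.argwhere(l==i)[:,::-1].astype(np.float32)
            z={'felt':.003}.get(n,.014)
            q=np.array([at(s,p,z)[:2] for p in pts],np.float32)
            r=cv2.minAreaRect(q*1000)
            print(n,stt[i,4],c[i].round(1),'ctr',at(s,c[i],z)[:2].round(4),'rect',np.round(r[0],1),np.round(r[1],1),round(r[2],1))
E
```

```text
large [ 0.5049 -0.0866] tri [ 0.5057 -0.0876  0.0509] gap 0.0024
middle [ 0.4233 -0.1687] tri [ 0.4239 -0.1693  0.039 ] gap 0.0008
small [ 0.4309 -0.3336] tri [ 0.4319 -0.3358  0.0321] gap 0.0037
red [ 0.5084 -0.1587] tri [ 0.5093 -0.1602  0.0558] gap 0.0033
black [ 0.4995 -0.246 ] tri [ 0.5003 -0.2475  0.0556] gap 0.0031
blue [ 0.4268 -0.0903] tri [ 0.4276 -0.0914  0.0548] gap 0.0025
felt 758 [242.  113.4] ctr [ 0.7183 -0.0337] rect [716.9 -29. ] [ 67.1 162.5] 7.7
felt 271 [208.7 158.9] ctr [0.5781 0.0634] rect [577.8  62.5] [48.5 47.2] 1.0
felt 242 [151.3 179.6] ctr [0.5149 0.2299] rect [515.3 230.1] [45.  47.5] 85.8
blue 1163 [208.9 184.8] ctr [0.4986 0.0602] rect [515.6  60.1] [197.7  64.3] 1.3
blue 44 [261.2 207.8] ctr [ 0.4325 -0.0912] rect [432.  -92.1] [17.4 20.1] 0.3
yel 715 [149.9 194.5] ctr [0.4691 0.2301] rect [483.8 229.2] [ 66.1 139.1] 85.2
redcap 92 [130.5 109.7] ctr [0.7239 0.298 ] rect [725.6 298.3] [28.2 38.6] 59.5
redcap 33 [285.7 178.9] ctr [ 0.5175 -0.1623] rect [ 517.3 -161.7] [14.6 17.8] 89.7
redcap 91 [140.5 230.8] ctr [0.3642 0.2529] rect [363.9 250.1] [113.3   7. ] 83.3
```

```bash
R='x'; python3 -m handwheel '0.5 15.75 30.5 0 0 0 0; 0.5 15.75 30.5 0 0 0 0; 0.5 15.75 30.5 0 0 0 0; 0.5 15.75 30.5 0 0 0 0; 0.5 15.75 30.5 0 0 0 0'
```

```text
clock: 1.42
ee_pos: [0.269, -0.5458, 0.304]
orientation: [[0.965, 0.262, 0.0], [0.262, -0.965, -0.0], [0.0, 0.0, -1.0]]
contact_force: [0.3, -0.5, 0.2]
finger_gap: 0.0428
gripper_force: 0.0
```

```bash
python3 -m handwheel '0.5 15.8 30.6 -8.5 0 0 0; 0.5 15.8 30.6 -8.5 0 0 0; 0.5 15.8 30.6 -8.5 0 0 0; 0.5 15.8 30.6 -8.5 0 0 0; 0.5 15.8 30.6 -8.5 0 0 0' >/dev/null
python3 -m handwheel '0.5 15.8 30.6 -8.5 0 0 0; 0.5 15.8 30.6 -8.5 0 0 0; 0.5 15.8 30.6 -8.5 0 0 0; 0.5 15.8 30.6 -8.5 0 0 0; 0.5 15.8 30.6 -8.5 0 0 0' >/dev/null
python3 -m handwheel '0.5 15.8 30.6 -8.5 0 0 0; 0.5 15.8 30.6 -8.5 0 0 0; 0.5 15.8 30.6 -8.5 0 0 0; 0.5 15.8 30.6 -8.5 0 0 0; 0.5 15.8 30.6 -8.5 0 0 0'
```

```text
clock: 2.67
ee_pos: [0.5063, -0.0867, 0.1761]
orientation: [[0.965, 0.262, 0.001], [0.262, -0.965, -0.0], [0.001, 0.0, -1.0]]
contact_force: [0.8, -0.0, -0.3]
finger_gap: 0.0426
gripper_force: 0.0
```

```bash
python3 -m handwheel '0.5 -0.5 0 -18 0 0 0; 0.5 0 0 -20 0 0 0; 0.5 0 0 -20 0 0 0; 0.5 0 0 -18 0 0 0; 0.5 0 0 -11 0 0 0' 40
python3 -m handwheel '0.3 0 0 0 0 0 0; 0.25 0 0 0 0 0 0; 0.2 0 0 0 0 0 0; 0.2 0 0 0 0 0 0; 0.2 0 0 0 0 0 0' 40
python3 - <<'E'
from h import *
s=cams.snapshot('scene'); save(s,'g1.png',(200,120,380,260),3)
E
```

```text
clock: 3.08
ee_pos: [0.5049, -0.088, 0.0879]
orientation: [[0.965, 0.262, -0.001], [0.262, -0.965, 0.0], [-0.001, -0.0, -1.0]]
contact_force: [-0.2, -0.2, -0.1]
finger_gap: 0.0426
gripper_force: 0.0
clock: 3.5
ee_pos: [0.5053, -0.0884, 0.0903]
orientation: [[0.965, 0.261, 0.001], [0.261, -0.965, -0.0], [0.001, 0.001, -1.0]]
contact_force: [-0.2, 0.5, -1.2]
finger_gap: 0.029
gripper_force: 39.6
```

View pics/g1.png

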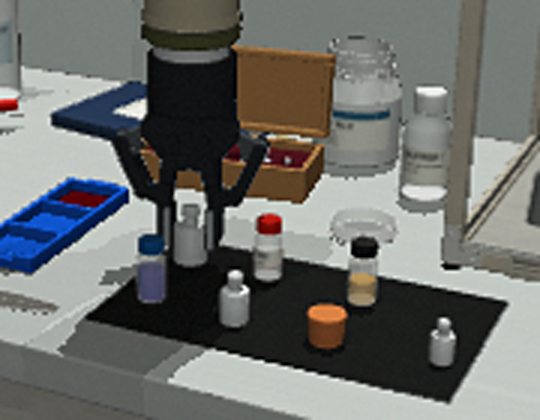

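The crop shows the fingers closed on the large weight (190,235) and nothing else disturbed.

```bash
python3 -m handwheel '0.2 0 0 10 0 0 0; 0.2 0 0 20 0 0 0; 0.2 0 0 25 0 0 0; 0.2 0 0 20 0 0 0; 0.2 0 0 0 0 0 0'
python3 -m handwheel '0.2 14 30 0 0 0 0; 0.2 14 30 0 0 0 0; 0.2 14 30 0 0 0 0; 0.2 14 30 0 0 0 0; 0.2 14.5 29.5 0 0 0 0'
python3 -m handwheel '0.2 0 0 -15 0 0 0; 0.2 0 0 -20 0 0 0; 0.2 0 0 -15 0 0 0; 0.2 0 0 -8 0 0 0; 0.2 0 0 0 0 0 0'
python3 - <<'E'
from h import *
s=cams.snapshot('top'); save(s,'g2.png',(170,130,260,240),5)
s=cams.snapshot('scene'); save(s,'g2s.png',(150,120,290,230),5)
E
```

```text
clock: 3.97
ee_pos: [0.5061, -0.0885, 0.1684]
orientation: [[0.965, 0.261, 0.005], [0.261, -0.965, -0.0], [0.005, 0.002, -1.0]]
contact_force: [1.2, 0.1, -1.9]
finger_gap: 0.029
gripper_force: 39.9
clock: 4.38
ee_pos: [0.5756, 0.0628, 0.1644]
orientation: [[0.965, 0.262, -0.0], [0.262, -0.965, 0.0], [-0.0, -0.0, -1.0]]
contact_force: [0.4, -1.8, -2.3]
finger_gap: 0.0291
gripper_force: 40.1
clock: 4.8
ee_pos: [0.5745, 0.0612, 0.1047]
orientation: [[0.965, 0.262, -0.003], [0.262, -0.965, -0.001], [-0.003, -0.0, -1.0]]
contact_force: [-0.8, 1.0, -2.5]
finger_gap: 0.029
gripper_force: 40.2
```

View pics/g2s.png

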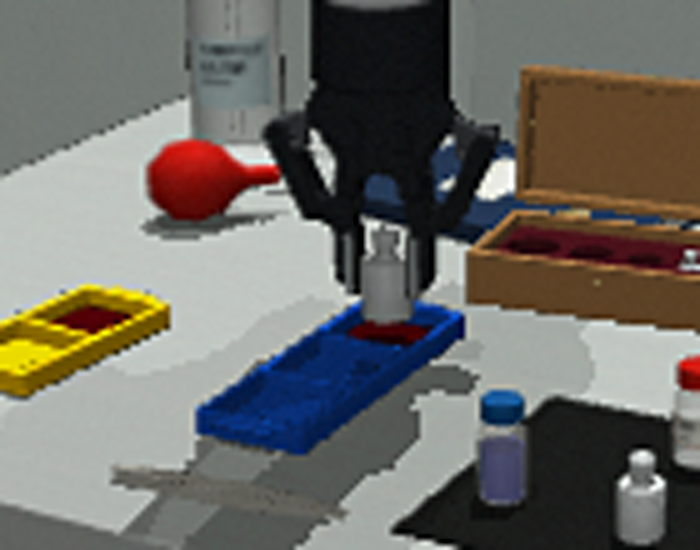

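The crop shows the large weight (385,285) held over the felt, clear of the walls.

```bash
python3 -m handwheel '0.2 0 0 -8 0 0 0; 0.2 0 0 -4 0 0 0; 0.2 0 0 -2 0 0 0; 0.2 0 0 0 0 0 0'
python3 -m handwheel '0.2 0 0 -1 0 0 0; 0.2 0 0 0 0 0 0; 0.2 0 0 0 0 0 0'
python3 -m handwheel '0.2 0 0 -1 0 0 0; 0.2 0 0 0 0 0 0; 0.2 0 0 0 0 0 0'
```

```text
clock: 5.23
ee_pos: [0.5754, 0.0612, 0.0921]
orientation: [[0.965, 0.262, -0.0], [0.262, -0.965, -0.0], [-0.0, -0.0, -1.0]]
contact_force: [-0.7, 0.9, -2.0]
finger_gap: 0.0288
gripper_force: 40.2
clock: 5.48
ee_pos: [0.5756, 0.0613, 0.0915]
orientation: [[0.965, 0.262, 0.0], [0.262, -0.965, 0.0], [0.0, 0.0, -1.0]]
contact_force: [-0.4, 0.2, -2.0]
finger_gap: 0.0292
gripper_force: 40.2
clock: 5.73
ee_pos: [0.5755, 0.0613, 0.0904]
orientation: [[0.965, 0.262, -0.0], [0.262, -0.965, -0.0], [-0.0, 0.0, -1.0]]
contact_force: [0.7, 0.2, -1.6]
finger_gap: 0.0289
gripper_force: 40.2
```

```bash
python3 -m handwheel '0.2 0 0 -0.7 0 0 0; 0.2 0 0 0 0 0 0; 0.2 0 0 0 0 0 0'
python3 -m handwheel '0.2 0 0 -0.7 0 0 0; 0.2 0 0 0 0 0 0; 0.2 0 0 0 0 0 0'
```

```text
clock: 5.98
ee_pos: [0.5755, 0.0613, 0.0896]
orientation: [[0.965, 0.262, -0.0], [0.262, -0.965, -0.0], [-0.0, -0.0, -1.0]]
contact_force: [-0.5, 1.6, -2.3]
finger_gap: 0.0292
gripper_force: 40.2
clock: 6.23
ee_pos: [0.5756, 0.0613, 0.0891]
orientation: [[0.965, 0.262, 0.0], [0.262, -0.965, 0.0], [0.0, 0.0, -1.0]]
contact_force: [-0.9, 0.1, -0.0]
finger_gap: 0.0291
gripper_force: 40.6
```

```bash
python3 -m handwheel '0.2 0 0 -0.4 0 0 0; 0.2 0 0 0 0 0 0; 0.2 0 0 0 0 0 0'
python3 -m handwheel '0.25 0 0 0 0 0 0; 0.35 0 0 0 0 0 0; 0.45 0 0 0 0 0 0;0.5 0 0 0 0 0 0;0.5 0 0 0 0 0 0' 
```

```text
clock: 6.48
ee_pos: [0.5756, 0.0613, 0.089]
orientation: [[0.965, 0.262, 0.0], [0.262, -0.965, 0.0], [0.0, -0.0, -1.0]]
contact_force: [-2.0, -0.8, 5.2]
finger_gap: 0.0292
gripper_force: 41.1
clock: 6.9
ee_pos: [0.5755, 0.0613, 0.0885]
orientation: [[0.965, 0.262, -0.0], [0.262, -0.965, -0.0], [-0.0, 0.0, -1.0]]
contact_force: [-0.5, -0.7, 0.4]
finger_gap: 0.0426
gripper_force: 0.0
```

```bash
python3 -m handwheel '0.5 0 0 15 0 0 0; 0.5 0 0 30 0 0 0; 0.5 0 0 30 0 0 0; 0.5 0 0 10 0 0 0; 0.5 -20 -20 0 0 0 0' >/dev/null
python3 -m handwheel '0.5 -27 -27 0 0 0 0; 0.5 -27 -27 0 0 0 0; 0.5 -27 -27 0 0 0 0; 0.5 -27 -27 0 0 0 0; 0.5 -20 -24 0 0 0 0'
python3 -m handwheel '0.5 0 0 -25 0 0 0; 0.5 0 0 -25 0 0 0; 0.5 0 0 -10 0 0 0; 0.5 0 0 0 0 0 0'
python3 - <<'E'
from h import *
s=cams.snapshot('scene'); save(s,'g3.png',(150,130,310,250),5)
st=robot.sense(); print(st['ee_pos'])
E
```

```text
clock: 7.73
ee_pos: [0.4248, -0.0919, 0.1735]
orientation: [[0.965, 0.261, -0.002], [0.261, -0.965, -0.0], [-0.002, -0.0, -1.0]]
contact_force: [-0.5, -0.7, -0.2]
finger_gap: 0.0427
gripper_force: 0.0
clock: 8.07
ee_pos: [0.4269, -0.0908, 0.1117]
orientation: [[0.965, 0.261, -0.003], [0.261, -0.965, 0.0], [-0.003, -0.001, -1.0]]
contact_force: [-0.0, 0.2, -0.6]
finger_gap: 0.0423
gripper_force: 0.0
[ 0.42700713 -0.09077589  0.11263157]
```

View pics/g3.png

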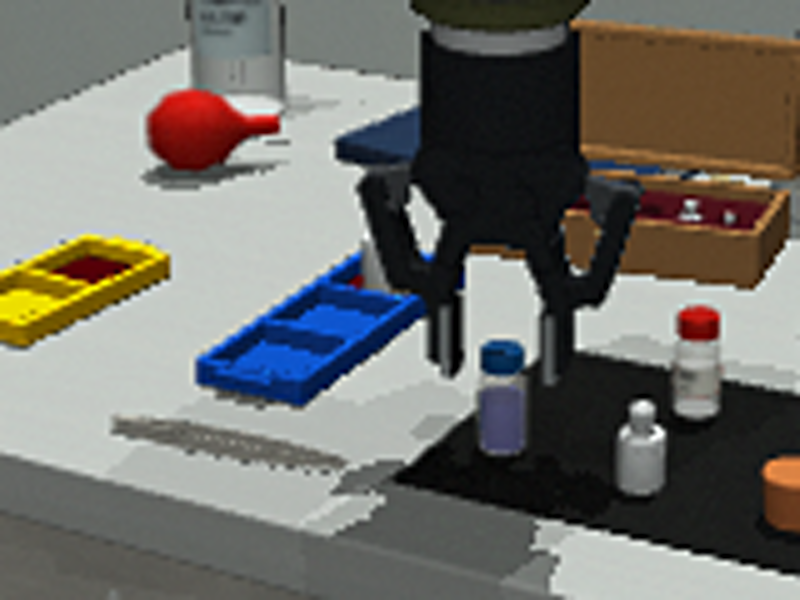

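The crop shows the open fingers (445,350) and (550,350) straddling the blue cap (502,357).

```bash
python3 -m handwheel '0.5 0 0 -12 0 0 0; 0.5 0 0 -12.5 0 0 0; 0.4 0 0 0 0 0 0; 0.3 0 0 0 0 0 0;0.2 0 0 0 0 0 0' 25
python3 -m handwheel '0.15 0 0 0 0 0 0; 0.15 0 0 0 0 0 0; 0.15 0 0 0 0 0 0'
python3 -m handwheel '0.15 0 0 10 0 0 0; 0.15 0 0 25 0 0 0; 0.15 0 0 30 0 0 0; 0.15 0 0 10 0 0 0; 0.15 0 0 0 0 0 0'
python3 -m handwheel '0.15 17.7 30 0 0 0 0; 0.15 17.7 30 0 0 0 0; 0.15 17.7 30 0 0 0 0; 0.15 17.7 30 0 0 0 0; 0.15 17.7 30.7 0 0 0 0'
python3 -m handwheel '0.15 0 0 -20 0 0 0; 0.15 0 0 -25 0 0 0; 0.15 0 0 -15 0 0 0; 0.15 0 0 -10 0 0 0; 0.15 0 0 0 0 0 0'
python3 -m handwheel '0.15 0 0 -2.5 0 0 0; 0.15 0 0 0 0 0 0; 0.15 0 0 0 0 0 0'
```

```text
clock: 8.53
ee_pos: [0.4288, -0.0916, 0.1005]
orientation: [[0.965, 0.262, -0.006], [0.262, -0.965, -0.001], [-0.006, -0.001, -1.0]]
contact_force: [-0.1, 0.5, -0.3]
finger_gap: 0.0242
gripper_force: 25.6
clock: 8.78
ee_pos: [0.4288, -0.0915, 0.1004]
orientation: [[0.965, 0.262, -0.006], [0.262, -0.965, -0.001], [-0.006, -0.001, -1.0]]
contact_force: [0.1, 0.5, 7.4]
finger_gap: 0.0242
gripper_force: 26.3
clock: 9.2
ee_pos: [0.4294, -0.0917, 0.1772]
orientation: [[0.965, 0.261, -0.003], [0.261, -0.965, -0.001], [-0.003, -0.0, -1.0]]
contact_force: [0.7, 0.6, 0.2]
finger_gap: 0.0238
gripper_force: 25.6
clock: 9.62
ee_pos: [0.5175, 0.0607, 0.174]
orientation: [[0.965, 0.262, -0.008], [0.262, -0.965, -0.001], [-0.008, -0.002, -1.0]]
contact_force: [0.7, -0.6, -0.3]
finger_gap: 0.0242
gripper_force: 25.6
clock: 10.03
ee_pos: [0.5162, 0.0594, 0.1026]
orientation: [[0.965, 0.263, -0.011], [0.263, -0.965, -0.001], [-0.011, -0.002, -1.0]]
contact_force: [-0.6, -0.2, -0.3]
finger_gap: 0.0242
gripper_force: 25.6
clock: 10.28
ee_pos: [0.5175, 0.059, 0.1029]
orientation: [[0.965, 0.262, -0.006], [0.262, -0.965, -0.0], [-0.006, -0.001, -1.0]]
contact_force: [0.4, 0.1, -0.6]
finger_gap: 0.024
gripper_force: 25.6
```

```bash
python3 -m handwheel '0.15 0 0 -0.8 0 0 0; 0.15 0 0 0 0 0 0; 0.15 0 0 0 0 0 0'
python3 -m handwheel '0.15 0 0 -0.5 0 0 0; 0.15 0 0 0 0 0 0; 0.15 0 0 0 0 0 0'
python3 -m handwheel '0.15 0 0 -0.4 0 0 0; 0.15 0 0 0 0 0 0; 0.15 0 0 0 0 0 0'
```

```text
clock: 10.53
ee_pos: [0.5174, 0.0591, 0.1019]
orientation: [[0.965, 0.262, -0.006], [0.262, -0.965, -0.0], [-0.006, -0.001, -1.0]]
contact_force: [-0.4, 0.5, -0.4]
finger_gap: 0.0239
gripper_force: 25.6
clock: 10.78
ee_pos: [0.5174, 0.0591, 0.1012]
orientation: [[0.965, 0.262, -0.007], [0.262, -0.965, -0.001], [-0.007, -0.001, -1.0]]
contact_force: [-0.5, -0.7, 3.3]
finger_gap: 0.0244
gripper_force: 25.9
clock: 11.03
ee_pos: [0.5174, 0.0591, 0.1011]
orientation: [[0.965, 0.262, -0.006], [0.262, -0.965, -0.001], [-0.006, -0.001, -1.0]]
contact_force: [-1.1, -0.4, 10.0]
finger_gap: 0.0235
gripper_force: 26.6
```

```bash
python3 - <<'E'
from h import *
s=cams.snapshot('scene'); save(s,'g4.png',(150,130,290,230),5)
E
```

```text
(no output)
```

View pics/g4.png

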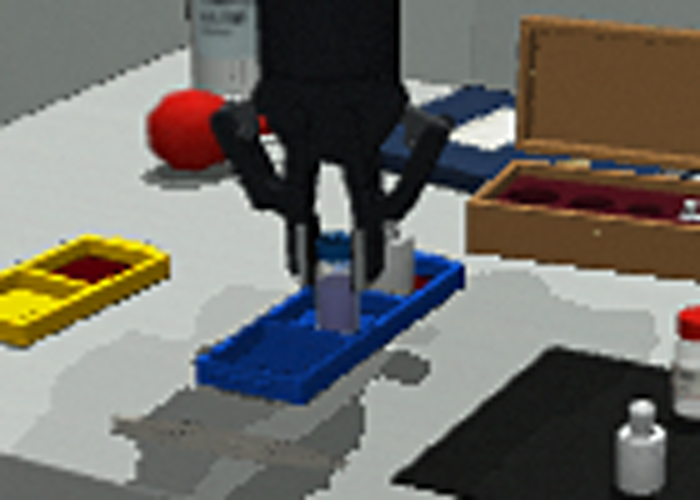

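The crop shows the blue vial (337,290) upright in the middle compartment, with the large weight (400,265) standing behind it. Releasing and moving to the black vial.

```bash
python3 -m handwheel '0.15 0 0 0.4 0 0 0; 0.25 0 0 0 0 0 0; 0.35 0 0 0 0 0 0;0.45 0 0 0 0 0 0;0.5 0 0 0 0 0 0'
python3 -m handwheel '0.5 0 0 15 0 0 0; 0.5 0 0 30 0 0 0; 0.5 0 0 30 0 0 0; 0.5 0 -20 0 0 0 0; 0.5 0 -26 0 0 0 0' >/dev/null
python3 -m handwheel '0.5 -2 -30 0 0 0 0; 0.5 -2 -30 0 0 0 0; 0.5 -2 -30 0 0 0 0; 0.5 -2 -30 0 0 0 0; 0.5 -2 -30 0 0 0 0' >/dev/null
python3 -m handwheel '0.5 -2 -30 0 0 0 0; 0.5 -2 -30 0 0 0 0; 0.5 -2 -30 0 0 0 0; 0.5 -1.5 -20 0 0 0 0; 0.5 0 0 0 0 0 0'
python3 - <<'E'
from h import *
s=cams.snapshot('top')
for n in ['blue_vial','large_weight','red_vial']: print(n,[(round(r['score'],2),at(s,r['position'],.03)[:2].round(3)) for r in models.spot_in(s,n)[:2]])
E
```

```text
clock: 11.5
ee_pos: [0.5171, 0.0591, 0.1008]
orientation: [[0.965, 0.262, -0.007], [0.262, -0.965, -0.001], [-0.007, -0.001, -1.0]]
contact_force: [0.7, -1.2, -0.0]
finger_gap: 0.0424
gripper_force: 0.0
clock: 12.75
ee_pos: [0.4984, -0.252, 0.1756]
orientation: [[0.967, 0.256, -0.008], [0.256, -0.967, -0.003], [-0.008, 0.001, -1.0]]
contact_force: [0.7, 0.6, -0.7]
finger_gap: 0.0429
gripper_force: 0.0
blue_vial [(0.58, array([0.511, 0.064]))]
large_weight [(0.52, array([0.571, 0.073])), (0.38, array([0.516, 0.064]))]
red_vial [(0.51, array([ 0.507, -0.151]))]
```

```bash
python3 -m handwheel '0.5 0 0 -15 0 0 0; 0.5 0 0 -20 0 0 0; 0.5 0 0 -10 0 0 0;0.5 0 0 0 0 0 0'
python3 - <<'E'
from h import *
s=cams.snapshot('scene'); save(s,'g5.png',(250,130,390,240),5)
E
```

```text
clock: 13.28
ee_pos: [0.4992, -0.2451, 0.1291]
orientation: [[0.964, 0.264, -0.01], [0.264, -0.964, 0.001], [-0.01, -0.004, -1.0]]
contact_force: [0.5, -0.8, 0.1]
finger_gap: 0.0425
gripper_force: 0.0
```

View pics/g5.png

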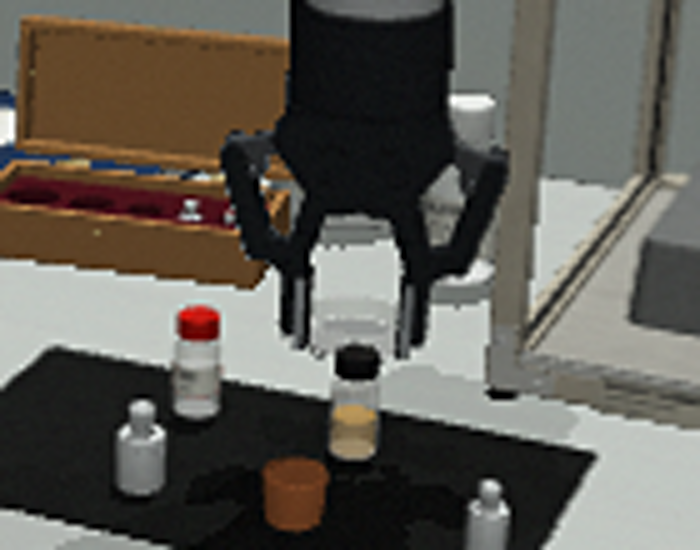

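The crop shows the fingers (295,310) and (405,310) straddling the black cap (356,360).

```bash
python3 -m handwheel '0.5 0 -1 -15 0 -0.34 0; 0.5 0 0 -12 0 0 0; 0.5 0 0 -6 0 0 0;0.4 0 0 0 0 0 0;0.3 0 0 0 0 0 0' 25
python3 -m handwheel '0.2 0 0 0 0 0 0; 0.15 0 0 0 0 0 0; 0.15 0 0 0 0 0 0; 0.15 0 0 0 0 0 0'
python3 -m handwheel '0.15 0 0 10 0 0 0; 0.15 0 0 25 0 0 0; 0.15 0 0 30 0 0 0; 0.15 0 0 15 0 0 0; 0.15 0 0 0 0 0 0'
```

```text
clock: 13.75
ee_pos: [0.4999, -0.2476, 0.0984]
orientation: [[0.965, 0.262, -0.001], [0.262, -0.965, -0.001], [-0.001, 0.0, -1.0]]
contact_force: [0.0, 0.2, 0.1]
finger_gap: 0.0258
gripper_force: 0.0
clock: 14.08
ee_pos: [0.5, -0.248, 0.0985]
orientation: [[0.965, 0.262, -0.0], [0.262, -0.965, -0.001], [-0.001, 0.001, -1.0]]
contact_force: [0.0, -0.4, 4.1]
finger_gap: 0.0241
gripper_force: 25.7
clock: 14.5
ee_pos: [0.5008, -0.2485, 0.1819]
orientation: [[0.965, 0.261, 0.004], [0.262, -0.965, -0.003], [0.003, 0.004, -1.0]]
contact_force: [0.3, 0.0, -0.1]
finger_gap: 0.0239
gripper_force: 25.4
```

```bash
python3 -m handwheel '0.15 -4 20 0 0 0 0; 0.15 -4 30 0 0 0 0; 0.15 -4 30 0 0 0 0; 0.15 -4 30 0 0 0 0; 0.15 -4 30 0 0 0 0'>/dev/null
python3 -m handwheel '0.15 -4 30 0 0 0 0; 0.15 -4 30 0 0 0 0; 0.15 -4 30 0 0 0 0; 0.15 -4 30 0 0 0 0; 0.15 -4.4 30 0 0 0 0'>/dev/null
python3 -m handwheel '0.15 -4 16.5 0 0 0 0; 0.15 0 0 -15 0 0 0; 0.15 0 0 -20 0 0 0; 0.15 0 0 -25 0 0 0; 0.15 0 0 0 0 0 0'
python3 - <<'E'
from h import *
s=cams.snapshot('scene'); save(s,'g6.png',(150,130,290,230),5)
print(robot.sense()['ee_pos'])
E
```

```text
clock: 15.75
ee_pos: [0.4542, 0.0589, 0.1151]
orientation: [[0.965, 0.263, -0.006], [0.263, -0.965, -0.002], [-0.006, 0.0, -1.0]]
contact_force: [-0.5, -0.2, -1.0]
finger_gap: 0.0243
gripper_force: 25.4
[0.45423783 0.05870352 0.11653023]
```

View pics/g6.png

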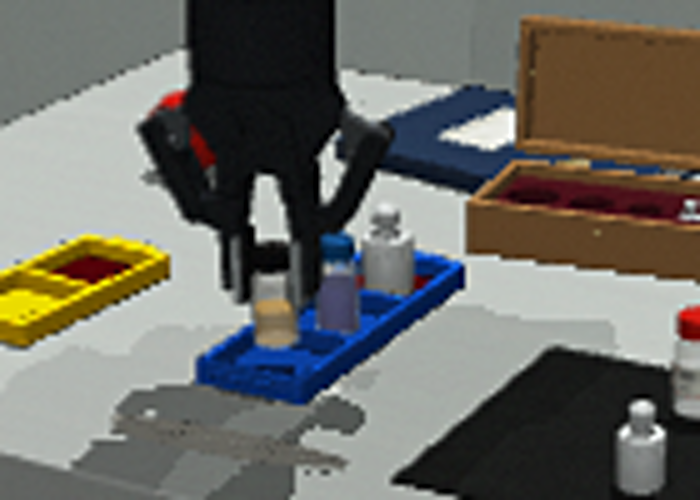

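The black vial (275,310) is over the near compartment; the blue vial (337,285) and large weight (388,255) stand upright.

```bash
python3 -m handwheel '0.15 0 0 -8 0 0 0; 0.15 0 0 -5 0 0 0; 0.15 0 0 -1 0 0 0; 0.15 0 0 0 0 0 0'
python3 -m handwheel '0.15 0 0 -1 0 0 0; 0.15 0 0 0 0 0 0; 0.15 0 0 0 0 0 0'
```

```text
clock: 16.13
ee_pos: [0.4554, 0.0585, 0.1042]
orientation: [[0.965, 0.261, -0.001], [0.261, -0.965, -0.001], [-0.001, 0.0, -1.0]]
contact_force: [-0.6, -0.4, 0.5]
finger_gap: 0.0239
gripper_force: 25.4
clock: 16.38
ee_pos: [0.4554, 0.0586, 0.1033]
orientation: [[0.965, 0.262, -0.001], [0.262, -0.965, -0.0], [-0.001, 0.0, -1.0]]
contact_force: [-0.5, 0.8, 0.6]
finger_gap: 0.0243
gripper_force: 25.4
```

```bash
python3 -m handwheel '0.15 0 0 -2 0 0 0; 0.15 0 0 0 0 0 0; 0.15 0 0 0 0 0 0'
python3 -m handwheel '0.15 0 0 -0.8 0 0 0; 0.15 0 0 0 0 0 0; 0.15 0 0 0 0 0 0'
python3 -m handwheel '0.15 0 0 -0.5 0 0 0; 0.15 0 0 0 0 0 0; 0.15 0 0 0 0 0 0'
python3 -m handwheel '0.15 0 0 -0.3 0 0 0; 0.15 0 0 0 0 0 0; 0.15 0 0 0 0 0 0'
```

```text
clock: 16.63
ee_pos: [0.4553, 0.0587, 0.101]
orientation: [[0.965, 0.262, -0.001], [0.262, -0.965, -0.001], [-0.001, 0.0, -1.0]]
contact_force: [0.7, -0.4, 0.0]
finger_gap: 0.0241
gripper_force: 25.4
clock: 16.88
ee_pos: [0.4553, 0.0587, 0.1001]
orientation: [[0.965, 0.262, -0.001], [0.262, -0.965, -0.001], [-0.001, 0.0, -1.0]]
contact_force: [-0.0, 0.6, -0.1]
finger_gap: 0.0241
gripper_force: 25.4
clock: 17.13
ee_pos: [0.4553, 0.0586, 0.0996]
orientation: [[0.965, 0.262, -0.001], [0.262, -0.965, -0.001], [-0.001, 0.0, -1.0]]
contact_force: [-0.1, 0.5, -0.5]
finger_gap: 0.0245
gripper_force: 25.4
clock: 17.38
ee_pos: [0.4553, 0.0586, 0.0995]
orientation: [[0.965, 0.262, -0.001], [0.262, -0.965, -0.001], [-0.001, 0.0, -1.0]]
contact_force: [-0.6, 0.7, 2.8]
finger_gap: 0.0243
gripper_force: 25.8
```

```bash
python3 -m handwheel '0.25 0 0 0 0 0 0; 0.35 0 0 0 0 0 0;0.45 0 0 0 0 0 0;0.5 0 0 0 0 0 0;0.5 0 0 0 0 0 0'
python3 -m handwheel '0.5 0 0 15 0 0 0; 0.5 0 0 30 0 0 0; 0.5 0 0 30 0 0 0; 0.5 0 0 5 0 0 0; 0.5 -3 -25 0 0 0 0' >/dev/null
python3 -m handwheel '0.5 -4 -30 0 0 0 0; 0.5 -4 -30 0 0 0 0; 0.5 -4 -30 0 0 0 0; 0.5 -4 -30 0 0 0 0; 0.5 -4 -30 0 0 0 0' >/dev/null
python3 -m handwheel '0.5 -4 -30 0 0 0 0; 0.5 -4.7 -22.6 0 0 0 0; 0.5 0 0 -15 0 0 0; 0.5 0 0 -30 0 0 0; 0.5 0 0 -10 0 0 0'
python3 -m handwheel '0.5 0 0 -15 0 0 0; 0.5 0 0 -10 0 0 0; 0.5 0 0 0 0 0 0; 0.5 0 0 0 0 0 0'
python3 - <<'E'
from h import *
s=cams.snapshot('scene'); save(s,'g7.png',(200,150,340,240),5)
print(np.round(robot.sense()['joint_positions'],3),robot.sense()['ee_pos'])
E
```

```text
clock: 17.8
ee_pos: [0.4553, 0.0586, 0.0993]
orientation: [[0.965, 0.262, -0.001], [0.262, -0.965, -0.001], [-0.001, 0.0, -1.0]]
contact_force: [0.1, 0.6, -0.4]
finger_gap: 0.0427
gripper_force: 0.0
clock: 19.05
ee_pos: [0.423, -0.1696, 0.1222]
orientation: [[0.966, 0.26, -0.002], [0.26, -0.966, -0.0], [-0.002, -0.001, -1.0]]
contact_force: [0.1, -0.6, -0.8]
finger_gap: 0.0427
gripper_force: 0.0
clock: 19.38
ee_pos: [0.4233, -0.1687, 0.0989]
orientation: [[0.965, 0.262, -0.003], [0.262, -0.965, -0.0], [-0.003, -0.0, -1.0]]
contact_force: [0.3, -0.1, 0.0]
finger_gap: 0.0426
gripper_force: 0.0
[ 0.32   0.664 -0.094  2.351  0.429  0.142 -1.485] [ 0.42347359 -0.16885182  0.09938971]
```

View pics/g7.png

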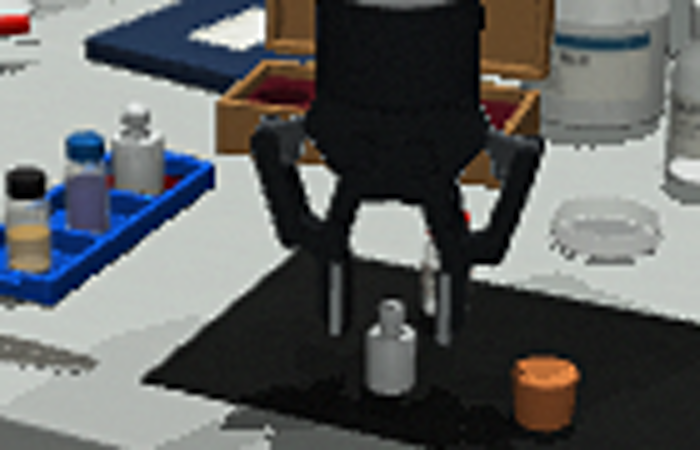

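The fingers (335,300) and (443,305) straddle the middle weight (391,355); blue tray's three items all upright. Joint 6 is near its limit, so I tilt about the closing axis a little before going lower.

```bash
python3 -m handwheel '0.5 2.2 0.6 0 -0.65 2.4 0; 0.5 2.3 0.6 0 -0.65 2.4 0; 0.5 0 0 -5 0 0 0; 0.5 0 0 -5 0 0 0; 0.5 0 0 0 0 0 0'
python3 -c "
from h import *
print(np.round(robot.sense()['joint_positions'],3))"
```

```text
clock: 19.85
ee_pos: [0.4277, -0.1677, 0.0889]
orientation: [[0.961, 0.262, -0.084], [0.261, -0.965, -0.023], [-0.087, -0.0, -0.996]]
contact_force: [0.5, -0.7, 0.5]
finger_gap: 0.0428
gripper_force: 0.0
[ 0.287  0.695 -0.087  2.307  0.419  0.239 -1.499]
```

```bash
python3 -m handwheel '0.4 0 0 0 0 0 0; 0.3 0 0 0 0 0 0; 0.2 0 0 0 0 0 0; 0.15 0 0 0 0 0 0; 0.15 0 0 0 0 0 0' 40
python3 -m handwheel '0.15 0 0 0 0 0 0; 0.15 0 0 0 0 0 0'
python3 -m handwheel '0.15 0 0 8 0 0 0; 0.15 0 0 20 0 0 0; 0.15 0 0 30 0 0 0; 0.15 0 0 22 0 0 0; 0.15 0 0 0 0 0 0'
python3 - <<'E'
from h import *
s=cams.snapshot('scene'); save(s,'g8.png',(200,130,340,240),5)
E
```

```text
clock: 20.27
ee_pos: [0.4277, -0.1679, 0.0896]
orientation: [[0.961, 0.262, -0.085], [0.26, -0.965, -0.023], [-0.088, 0.0, -0.996]]
contact_force: [-1.7, -0.3, 3.4]
finger_gap: 0.0221
gripper_force: 39.2
clock: 20.43
ee_pos: [0.4277, -0.1678, 0.0895]
orientation: [[0.961, 0.262, -0.085], [0.261, -0.965, -0.023], [-0.089, 0.0, -0.996]]
contact_force: [-1.8, -0.2, 6.1]
finger_gap: 0.0219
gripper_force: 39.4
clock: 20.85
ee_pos: [0.4293, -0.1681, 0.173]
orientation: [[0.962, 0.262, -0.08], [0.26, -0.965, -0.025], [-0.083, 0.003, -0.997]]
contact_force: [-0.5, 0.0, -1.7]
finger_gap: 0.0222
gripper_force: 39.4
```

View pics/g8.png

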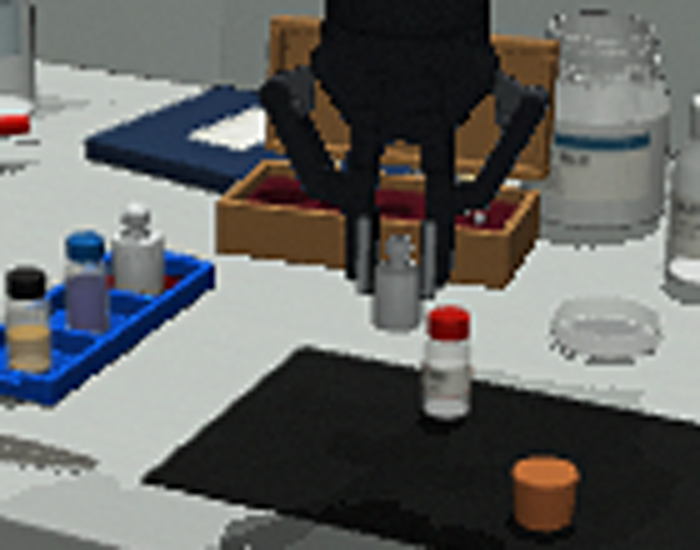

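The middle weight (397,290) is held upright and everything else is untouched.

```bash
python3 -m handwheel '0.15 4.5 20 2 0 0 0; 0.15 6.5 29 0 0 0 0; 0.15 6.5 29 0 0 0 0; 0.15 6.5 29 0 0 0 0; 0.15 6.5 29 0 0 0 0'>/dev/null
python3 -m handwheel '0.15 6.5 29 0 0 0 0; 0.15 6.5 29 0 0 0 0; 0.15 6.5 29 0 0 0 0; 0.15 6.5 29 0 0 0 0; 0.15 6.5 29 0 0 0 0'>/dev/null
python3 -m handwheel '0.15 6.5 29 0 0 0 0; 0.15 6.5 29 0 0 0 0; 0.15 6.5 29 0 0 0 0; 0.15 8.5 29 0 0 0 0; 0.15 0 0 0 0 0 0'
python3 -m handwheel '0.15 0 0 -10 0 0 0; 0.15 0 0 -20 0 0 0; 0.15 0 0 -20 0 0 0; 0.15 0 0 -10 0 0 0; 0.15 0 0 0 0 0 0'
python3 -m handwheel '0.15 0 0 0 0 0 0; 0.15 0 0 0 0 0 0'
python3 - <<'E'
from h import *
s=cams.snapshot('scene'); a=s['color'][120:240,110:240]; t=cams.snapshot('top'); b=t['color'][140:240,120:230]
im=np.zeros((120,240,3),np.uint8); im[:,:130]=a; im[:100,130:]=b
cv2.imwrite('pics/g9.png',cv2.resize(im[:,:,::-1],None,fx=3.3,fy=3.3,interpolation=cv2.INTER_CUBIC))
E
```

```text
clock: 22.15
ee_pos: [0.5199, 0.2364, 0.1707]
orientation: [[0.96, 0.268, -0.083], [0.267, -0.963, -0.019], [-0.085, -0.004, -0.996]]
contact_force: [1.5, 1.0, -1.6]
finger_gap: 0.0223
gripper_force: 39.4
clock: 22.57
ee_pos: [0.5177, 0.2275, 0.1085]
orientation: [[0.961, 0.261, -0.089], [0.26, -0.965, -0.026], [-0.093, 0.002, -0.996]]
contact_force: [-0.7, -0.5, -1.1]
finger_gap: 0.0223
gripper_force: 39.4
clock: 22.73
ee_pos: [0.5193, 0.2289, 0.1117]
orientation: [[0.962, 0.261, -0.085], [0.26, -0.965, -0.023], [-0.088, 0.0, -0.996]]
contact_force: [0.4, -0.1, -0.7]
finger_gap: 0.0222
gripper_force: 39.4
```

View pics/g9.png

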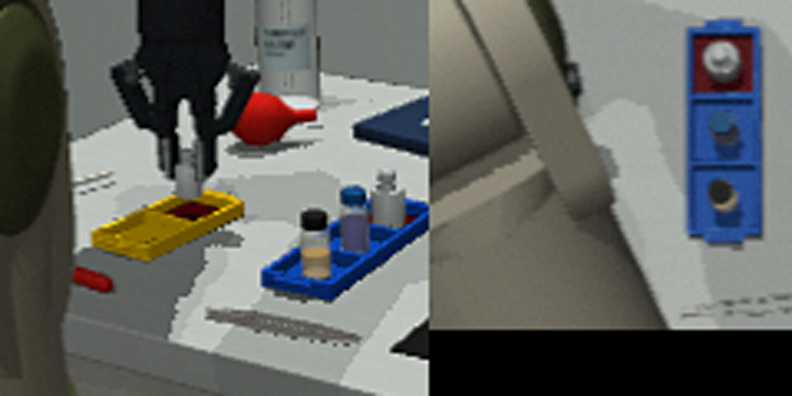

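Left: the middle weight (188,175) is over the yellow tray's felt. Right: the blue tray's weight and two vials are all within their compartments.

```bash
python3 -m handwheel '0.15 0 0 -9 0 0 0; 0.15 0 0 -6 0 0 0; 0.15 0 0 -3 0 0 0; 0.15 0 0 0 0 0 0; 0.15 0 0 0 0 0 0'
python3 -m handwheel '0.15 0 0 -1.5 0 0 0; 0.15 0 0 0 0 0 0; 0.15 0 0 0 0 0 0'
python3 -m handwheel '0.15 0 0 -0.7 0 0 0; 0.15 0 0 0 0 0 0; 0.15 0 0 0 0 0 0'
python3 -m handwheel '0.15 0 0 -0.5 0 0 0; 0.15 0 0 0 0 0 0; 0.15 0 0 0 0 0 0'
```

```text
clock: 23.25
ee_pos: [0.5189, 0.2292, 0.093]
orientation: [[0.961, 0.262, -0.085], [0.261, -0.965, -0.024], [-0.089, 0.0, -0.996]]
contact_force: [0.4, 0.6, -1.0]
finger_gap: 0.0225
gripper_force: 39.4
clock: 23.5
ee_pos: [0.5191, 0.2293, 0.0919]
orientation: [[0.961, 0.262, -0.085], [0.261, -0.965, -0.023], [-0.088, 0.0, -0.996]]
contact_force: [0.3, -0.1, -1.6]
finger_gap: 0.0221
gripper_force: 39.4
clock: 23.75
ee_pos: [0.5191, 0.2292, 0.0912]
orientation: [[0.961, 0.262, -0.085], [0.261, -0.965, -0.023], [-0.088, 0.0, -0.996]]
contact_force: [-0.1, 0.7, -1.0]
finger_gap: 0.0225
gripper_force: 39.4
clock: 24.0
ee_pos: [0.5191, 0.2292, 0.0907]
orientation: [[0.961, 0.262, -0.085], [0.261, -0.965, -0.023], [-0.088, 0.0, -0.996]]
contact_force: [-0.3, 0.4, -2.5]
finger_gap: 0.0223
gripper_force: 39.4
```

```bash
python3 -m handwheel '0.15 0 0 -0.5 0 0 0; 0.15 0 0 0 0 0 0; 0.15 0 0 0 0 0 0'
python3 -m handwheel '0.15 0 0 -0.3 0 0 0; 0.15 0 0 0 0 0 0; 0.15 0 0 0 0 0 0'
```

```text
clock: 24.25
ee_pos: [0.5191, 0.2293, 0.0906]
orientation: [[0.961, 0.262, -0.085], [0.261, -0.965, -0.023], [-0.088, 0.0, -0.996]]
contact_force: [-0.4, 0.5, 6.2]
finger_gap: 0.0224
gripper_force: 40.2
clock: 24.5
ee_pos: [0.5191, 0.2293, 0.0905]
orientation: [[0.961, 0.262, -0.084], [0.261, -0.965, -0.023], [-0.088, 0.0, -0.996]]
contact_force: [-1.7, 0.5, 8.6]
finger_gap: 0.0224
gripper_force: 40.5
```

```bash
python3 -m handwheel '0.15 0 0 0.5 0 0 0; 0.25 0 0 0 0 0 0; 0.35 0 0 0 0 0 0; 0.45 0 0 0 0 0 0; 0.5 0 0 0 0 0 0'
python3 -m handwheel '0.5 0 0 15 0 0 0; 0.5 0 0 30 0 0 0; 0.5 0 0 30 0 0 0; 0.5 0 0 10 0.65 -2.4 0; 0.5 0 0 0 0.65 -2.4 0'
python3 -m handwheel '0.5 0 -20 0 0 0 0; 0.5 0 -30 0 0 0 0; 0.5 0 -30 0 0 0 0; 0.5 0 -30 0 0 0 0; 0.5 0 -30 0 0 0 0' >/dev/null
python3 -m handwheel '0.5 -2 -30 0 0 0 0; 0.5 -2 -30 0 0 0 0; 0.5 -2 -30 0 0 0 0; 0.5 -2 -30 0 0 0 0; 0.5 -2 -30 0 0 0 0' >/dev/null
python3 -m handwheel '0.5 0 -30 0 0 0 0; 0.5 0 -30 0 0 0 0; 0.5 0 -28 0 0 0 0; 0.5 0 -11 0 0 0 0; 0.5 0 0 0 0 0 0'
python3 -m handwheel '0.5 0 0 -15 0 0 0; 0.5 0 0 -20 0 0 0; 0.5 0 0 -10 0 0 0; 0.5 0 0 0 0 0 0; 0.5 0 0 0 0 0 0'
python3 - <<'E'
from h import *
s=cams.snapshot('scene'); a=s['color'][130:240,110:330]
cv2.imwrite('pics/g10.png',cv2.resize(a[:,:,::-1],None,fx=3.6,fy=3.6,interpolation=cv2.INTER_CUBIC))
E
```

```text
clock: 24.92
ee_pos: [0.5191, 0.2292, 0.0902]
orientation: [[0.961, 0.262, -0.085], [0.261, -0.965, -0.023], [-0.088, 0.0, -0.996]]
contact_force: [0.3, 0.1, 0.3]
finger_gap: 0.0431
gripper_force: 0.0
clock: 25.33
ee_pos: [0.5207, 0.2298, 0.178]
orientation: [[0.965, 0.261, 0.005], [0.261, -0.965, 0.002], [0.005, -0.001, -1.0]]
contact_force: [-0.6, -0.2, -0.2]
finger_gap: 0.0425
gripper_force: 0.0
clock: 26.58
ee_pos: [0.5086, -0.163, 0.1751]
orientation: [[0.966, 0.257, -0.002], [0.257, -0.966, -0.002], [-0.002, 0.001, -1.0]]
contact_force: [0.2, 0.3, 0.2]
finger_gap: 0.043
gripper_force: 0.0
clock: 27.0
ee_pos: [0.509, -0.1585, 0.1301]
orientation: [[0.965, 0.264, -0.003], [0.264, -0.965, -0.0], [-0.003, -0.001, -1.0]]
contact_force: [1.0, -0.7, -0.3]
finger_gap: 0.0427
gripper_force: 0.0
```

View pics/g10.png

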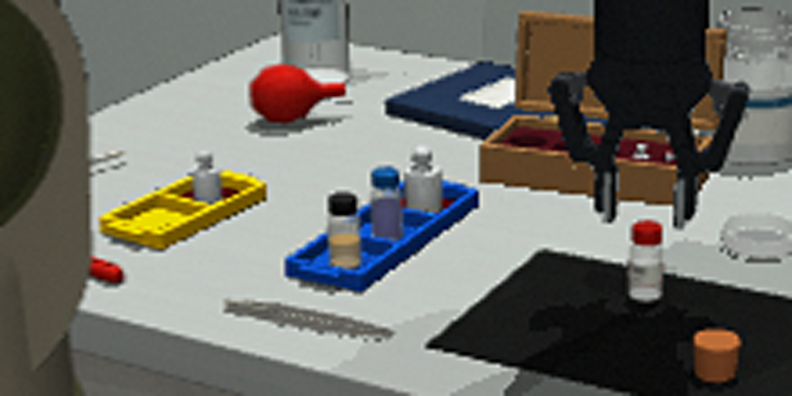

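The middle weight (206,178) stands on the yellow tray's felt, and the fingers (607,195) and (683,195) straddle the red cap (648,233).

```bash
python3 -m handwheel '0.5 0 0 -15 0 0 0; 0.5 0 0 -12 0 0 0; 0.5 0 0 -6 0 0 0;0.4 0 0 0 0 0 0;0.3 0 0 0 0 0 0' 25
python3 -m handwheel '0.2 0 0 0 0 0 0; 0.15 0 0 0 0 0 0; 0.15 0 0 0 0 0 0; 0.15 0 0 0 0 0 0'
python3 -m handwheel '0.15 0 0 10 0 0 0; 0.15 0 0 25 0 0 0; 0.15 0 0 30 0 0 0; 0.15 0 0 18 0 0 0; 0.15 0 0 0 0 0 0'
python3 -m handwheel '0.15 -4 21 0 0 0 0; 0.15 -4 28.5 0 0 0 0; 0.15 -4 28.5 0 0 0 0; 0.15 -4 28.5 0 0 0 0; 0.15 -4 28.5 0 0 0 0'>/dev/null
python3 -m handwheel '0.15 -4 28.5 0 0 0 0; 0.15 -4 28.5 0 0 0 0; 0.15 -4 28.5 0 0 0 0; 0.15 -4 28.5 0 0 0 0; 0.15 -4 28.5 0 0 0 0'>/dev/null
python3 -m handwheel '0.15 -4 28.5 0 0 0 0; 0.15 -4 28.5 0 0 0 0; 0.15 -4 28.5 0 0 0 0; 0.15 -3 28 0 0 0 0; 0.15 0 0 0 0 0 0'
python3 -m handwheel '0.15 0 0 -15 0 0 0; 0.15 0 0 -20 0 0 0; 0.15 0 0 -20 0 0 0; 0.15 0 0 -10 0 0 0; 0.15 0 0 0 0 0 0'
python3 -m handwheel '0.15 0 0 0 0 0 0; 0.15 0 0 0 0 0 0'
python3 - <<'E'
from h import *
s=cams.snapshot('scene'); save(s,'g11.png',(100,120,240,230),5)
E
```

```text
clock: 27.47
ee_pos: [0.5093, -0.1595, 0.0978]
orientation: [[0.965, 0.262, -0.001], [0.262, -0.965, -0.001], [-0.001, 0.0, -1.0]]
contact_force: [-0.9, 0.6, -1.2]
finger_gap: 0.0258
gripper_force: 0.0
clock: 27.8
ee_pos: [0.5093, -0.1599, 0.0979]
orientation: [[0.965, 0.262, -0.0], [0.262, -0.965, -0.001], [-0.0, 0.001, -1.0]]
contact_force: [-0.6, -0.3, 4.0]
finger_gap: 0.0243
gripper_force: 26.1
clock: 28.22
ee_pos: [0.5102, -0.1602, 0.1844]
orientation: [[0.965, 0.261, 0.004], [0.261, -0.965, -0.002], [0.003, 0.003, -1.0]]
contact_force: [0.4, -0.3, -0.7]
finger_gap: 0.024
gripper_force: 25.9
clock: 29.47
ee_pos: [0.4532, 0.2374, 0.1806]
orientation: [[0.963, 0.268, -0.0], [0.268, -0.963, 0.003], [0.001, -0.003, -1.0]]
contact_force: [0.7, 1.6, -0.2]
finger_gap: 0.0244
gripper_force: 25.9
clock: 29.88
ee_pos: [0.4532, 0.2306, 0.1136]
orientation: [[0.965, 0.262, -0.004], [0.262, -0.965, -0.003], [-0.005, 0.001, -1.0]]
contact_force: [-0.8, -0.2, 0.1]
finger_gap: 0.0243
gripper_force: 25.9
clock: 30.05
ee_pos: [0.4543, 0.2312, 0.116]
orientation: [[0.965, 0.262, -0.001], [0.262, -0.965, -0.0], [-0.001, 0.0, -1.0]]
contact_force: [0.1, 0.4, 0.6]
finger_gap: 0.0242
gripper_force: 25.9
```

View pics/g11.png

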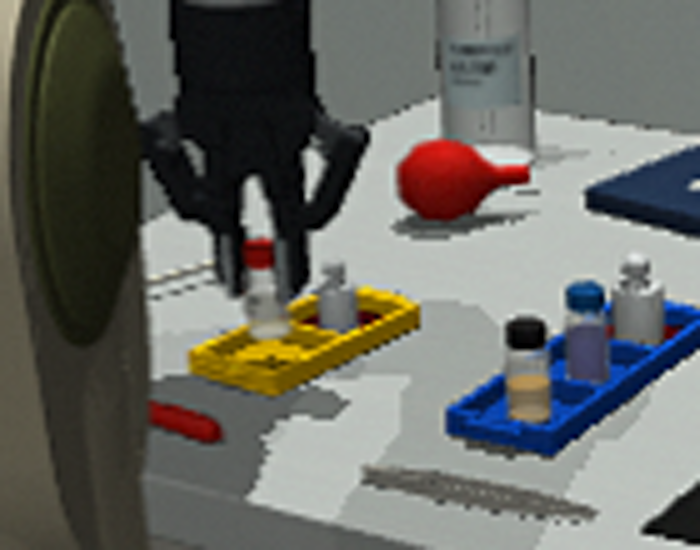

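The red vial (265,300) hangs over the yellow tray's bare compartment. Contact is expected near z = 0.0985.

```bash
python3 -m handwheel '0.15 0 0 -8 0 0 0; 0.15 0 0 -5 0 0 0; 0.15 0 0 -2.5 0 0 0; 0.15 0 0 0 0 0 0; 0.15 0 0 0 0 0 0'
python3 -m handwheel '0.15 0 0 -0.8 0 0 0; 0.15 0 0 0 0 0 0; 0.15 0 0 0 0 0 0'
python3 -m handwheel '0.15 0 0 -0.5 0 0 0; 0.15 0 0 0 0 0 0; 0.15 0 0 0 0 0 0'
python3 -m handwheel '0.15 0 0 -0.3 0 0 0; 0.15 0 0 0 0 0 0; 0.15 0 0 0 0 0 0'
```

```text
clock: 30.52
ee_pos: [0.454, 0.2312, 0.0997]
orientation: [[0.965, 0.262, -0.002], [0.262, -0.965, -0.001], [-0.002, 0.001, -1.0]]
contact_force: [-0.3, 0.3, 0.4]
finger_gap: 0.0239
gripper_force: 25.9
clock: 30.77
ee_pos: [0.4541, 0.2313, 0.0992]
orientation: [[0.965, 0.262, -0.001], [0.262, -0.965, -0.001], [-0.001, 0.0, -1.0]]
contact_force: [-0.0, -0.2, 0.2]
finger_gap: 0.024
gripper_force: 25.9
clock: 31.02
ee_pos: [0.4542, 0.2313, 0.0989]
orientation: [[0.965, 0.262, -0.001], [0.262, -0.965, -0.0], [-0.001, 0.0, -1.0]]
contact_force: [-0.1, 0.3, 5.2]
finger_gap: 0.0242
gripper_force: 26.4
clock: 31.27
ee_pos: [0.4542, 0.2313, 0.0988]
orientation: [[0.965, 0.262, -0.001], [0.262, -0.965, -0.0], [-0.001, 0.0, -1.0]]
contact_force: [-0.2, -0.5, 8.8]
finger_gap: 0.0242
gripper_force: 26.9
```

```bash
python3 -m handwheel '0.15 0 0 0.5 0 0 0; 0.25 0 0 0 0 0 0; 0.35 0 0 0 0 0 0; 0.45 0 0 0 0 0 0; 0.5 0 0 0 0 0 0'
python3 -m handwheel '0.5 0 0 15 0 0 0; 0.5 0 0 30 0 0 0; 0.5 0 0 30 0 0 0; 0.5 0 0 35 0 0 0; 0.5 10 -20 35 0 0 0'
python3 -m handwheel '0.5 10 -30 15 0 0 0; 0.5 0 -30 0 0 0 0; 0.5 0 -30 0 0 0 0; 0.5 0 -30 0 0 0 0; 0.5 0 -30 0 0 0 0'>/dev/null
python3 -m handwheel '0.5 0 -30 0 0 0 0; 0.5 0 -30 0 0 0 0; 0.5 0 -30 0 0 0 0; 0.5 0 -30 0 0 0 0; 0.5 0 -30 0 0 0 0'>/dev/null
python3 -m handwheel '0.5 0 -30 0 0 0 0; 0.5 0 -30 0 0 0 0; 0.5 0 -20 0 0 0 0; 0.5 0 0 0 0 0 0; 0.5 0 0 0 0 0 0'
python3 - <<'E'
from h import *
s=cams.snapshot('scene'); a=s['color'][140:270,110:380]
t=cams.snapshot('top'); b=t['color'][130:250,110:380]
cv2.imwrite('pics/g12.png',cv2.resize(np.vstack([a,b])[:,:,::-1],None,fx=2.35,fy=2.35,interpolation=cv2.INTER_CUBIC))
E
```

```text
clock: 31.68
ee_pos: [0.454, 0.2312, 0.0986]
orientation: [[0.965, 0.262, -0.001], [0.262, -0.965, -0.001], [-0.002, 0.0, -1.0]]
contact_force: [0.5, 0.4, 0.7]
finger_gap: 0.0423
gripper_force: 0.0
clock: 32.1
ee_pos: [0.4624, 0.2144, 0.2451]
orientation: [[0.964, 0.267, -0.002], [0.267, -0.964, 0.001], [-0.002, -0.002, -1.0]]
contact_force: [1.7, 0.3, -0.1]
finger_gap: 0.0428
gripper_force: 0.0
clock: 33.35
ee_pos: [0.4737, -0.1699, 0.2585]
orientation: [[0.966, 0.259, -0.002], [0.259, -0.966, -0.001], [-0.002, 0.0, -1.0]]
contact_force: [0.5, 0.1, 0.4]
finger_gap: 0.0427
gripper_force: 0.0
```

View pics/g12.png

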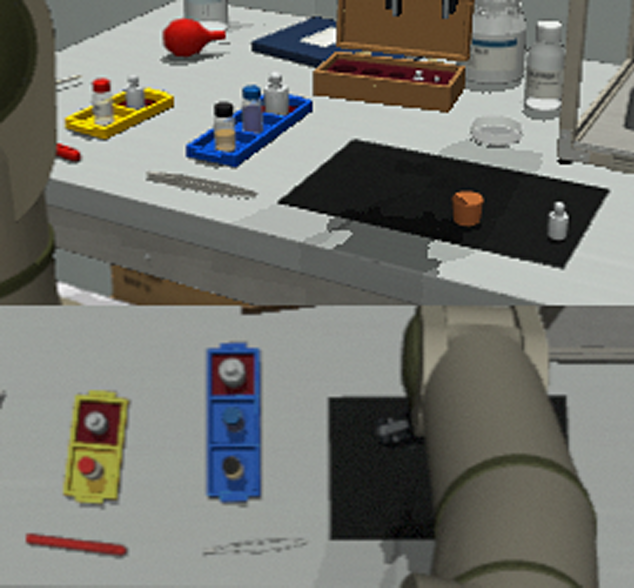

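Both kits are complete and upright: yellow tray weight (95,422) and red vial (90,468); blue tray weight (232,372) and vials (234,420) and (234,468). The stopper and small weight have not moved.

```bash
python3 -c "
from h import *
print(robot.finish_job())"
```

```text
the job is handed in; nothing more can be done
None
```

Both kits are made up and the job is handed in: everything stands upright in its own compartment with the weights on the felt, the smallest weight and the stopper were left where they were, and it took about 33 s of the 125 s allowed.

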